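# Unlatch the camera arm from its ball mount and hold it up

## Task

At the inspection stand, swing the clear guard door wide open (about a right angle) by its post handle and leave it open, then pull the coupler's spring latch sideways by its upright fin until it lets go of the ball, and lift the hinged camera arm off the ball. Finish while still holding the arm up in the gripper, steady, with the coupler about 8 cm above the ball, so that a colleague can reach the specimen. Leave the specimen carrier and all other things on the bench where they are.

Things in the scene. Friction and masses are not known exactly. Their poses are not given: they have to be found in the camera images.
- dock: fixed base of the stand: black plate 380 x 130 x 12 mm with a ball stud near the robot, a specimen stage in the middle, a pale hinge pillar (112 mm tall) at the far end. Origin on the bench straight below the ball; x runs from the ball to the pillar, y towards the side of the latch and door, z up. Position and yaw (up to 13 degrees) vary; it does not move.
- ball (a point): centre of the steel ball (32 mm across) on the base, 66 mm above the bench; axes as the base
- tongue: camera arm: pale beam 46 mm wide, camera barrel on top (40 mm across, 150 mm from the ball, top 154 mm above the bench), ending over the ball in a dark steel coupler 62 x 60 mm, top 94 mm above the bench. Origin on its hinge axis, 240 mm from the ball along the base's x, 90 mm up; pitches about y, coupler end rising, 0 to 0.75 rad. x, z as the base when down. 0.5 to 1 kg; falls back when let go.
- socket (a point): middle of the coupler's hollow, on the camera arm; coincides with the ball's centre when the arm is down, so its height above the ball is how far the coupler is raised
- latch (a joint): pull of the latch in m: 0 locked, 0.016 fully pulled, along +y of the camera arm (away from the ball, towards the door's side). A spring pushes it back: 6 N at 0, 11 N fully pulled. Its tooth under the ball bars lifting until pulled 8 mm or more; keep it pulled until the coupler is 40 mm up. Let go, it springs back.
- latch_fin (a point): grip point of the latch: upright plain steel fin, 10 mm thick along y, 26 mm wide along x, 101 to 151 mm above the bench, standing on a flat plate; the point is in its middle plane, 130 mm up when the arm is down. It rides on the camera arm, so lifting it lifts the arm. Axes as the camera arm. The shut door's roof (underside 165 mm up) covers it.
- guard (a joint): opening of the guard door in rad: 0 shut, up to 1.9; it starts shut or up to 0.25 ajar, and stays where it is left (light friction, about 1 N at the handle)
- guard_handle (a point): grip point on the door's handle: an upright round black post, 14 mm across, from 170 to 218 mm above the bench, standing on the door's roof at its free corner; the point is on its axis, 196 mm above the bench. Axes turn with the door.
- guard_hinge (a point): on the door's upright hinge axis, 196 mm up, 70, 120 mm (x, y) from the ball in the base's axes. The door: clear panel 145 mm wide, running from the hinge towards the robot when shut, with a clear roof (top 170 mm up) 130 mm inwards over the latch. Opens clockwise seen from above: the handle, 131 mm from the hinge, swings outwards to +y of the base.
- carrier: bystander: specimen carrier, aluminium plate 60 x 110 x 6 mm with a glass slide, on the stage under the camera arm. Origin at the centre of its underside; do not disturb.
- jar: bystander: amber jar with white cap, 52 mm across, 75 mm tall, standing beside the stand. Origin at the centre of its underside; do not disturb.
- dish: bystander: shallow glass dish, 80 mm across, 18 mm tall. Origin at the centre of its underside; do not disturb.
- slide_box: bystander: flat grey and black slide box, 87 x 102 x 35 mm. Origin at the centre of its underside; do not disturb.
- canister: bystander: aluminium canister, 44 mm across, 62 mm tall. Origin at the centre of its underside; do not disturb.
- driver: bystander: screwdriver, 170 mm long, lying on the bench. Origin at the centre of its underside (handle and shaft along its x); do not disturb.
- tray: bystander: steel tray, 200 x 140 x 35 mm. Origin at the centre of its underside; do not disturb.

How it is judged:
On the way, in this order (a step that is already met when the one before it is completed fails the run):
1. the guard door is wide open (more than 1.2 rad) (value of joint guard above 1.2 rad), for 0.1 s.
2. the latch is pulled sideways (more than 7 mm) (value of joint latch above 0.007 m), for 0.05 s.
3. the coupler is lifted clear of the ball (more than 50 mm) (z of socket in the frame of ball above 0.05 m), for 0.2 s.
At the end, for the whole second after the job is handed in: Fingers still hold the camera arm or its latch (over 1 N), nothing else on the bench touches it; coupler 50 to 115 mm above its place on the ball, steady (under 0.1 rad/s); door open more than 1.2 rad; every bystander within 30 mm of its start (value of joint guard above 1.2 rad and z of socket in the frame of ball between 0.05 and 0.115 m and angular speed of tongue below 0.1 rad/s and contact force between tongue and the fingers above 1 N and contact force between tongue and carrier below 0.2 N and contact force between tongue and jar below 0.2 N and contact force between tongue and dish below 0.2 N and contact force between tongue and slide_box below 0.2 N and contact force between tongue and canister below 0.2 N and contact force between tongue and driver below 0.2 N and contact force between tongue and tray below 0.2 N and distance of each of carrier, jar, dish, slide_box, canister, driver, tray from where it was at the start of the episode below 0.03 m); the arm keeps its last pose, push and grip.
It fails at once if the specimen carrier or another thing on the bench is moved by more than 30 mm (distance of any of carrier, jar, dish, slide_box, canister, driver, tray from where it was at the start of the episode above 0.03 m).
It also fails if it takes over 51 s, if anything falls off the work surface, if the arm or the gripper's body presses on something with over 40 N, if the wrist force passes 120 N, or if a joint passes its speed limit or range.

## Robot

A 6-joint arm with a two-finger parallel gripper is mounted at the origin on the work surface. World frame = base frame: x ahead of the robot, y to its left, z up, the work surface at z = 0. Lengths are in m, angles in rad, forces in N, time in s.
With the tool pointing down it reaches from about 0.275 to 0.825 m from the base axis. Payload 5.2 kg.
Tool frame: the origin (TCP) lies at the very end of the fingers, on their centre line; the grasp point (between the pads) lies 19 mm behind it; z points along the fingers, y is the line along which they close (so a half turn about z gives the same grasp; the last joint's range is limited). The gripper opens to 93 mm and grips with 3 to 60 N. Pads are 15 mm wide; open, the fingers measure 128 mm over their backs; the gripper's body (75 mm by 188 mm) begins 65 mm behind the grasp point.
Start: joints at [1.083, 0.259, 1.535, -0, 1.348, -0.203], TCP at [0.155, 0.528, 0.219] pointing down, gripper open.
Joint ranges: [-3.14, 3.14], [-0.91, 2.08], [0.19, 2.58], [-1.22, 4.36], [0.22, 2.71], [-3.12, 3.12]. Speed limits (rad/s): [2.57, 2.57, 3.14, 3.14, 3.14, 3.14].

## Interface

Orientations are given as a 3x3 rotation matrix whose columns are the frame's x, y, z axes.
In Python, from bench import ctrl, solver, viewer gives the robot as it stands. Calls block until the motion is done:
- ctrl.reach(position, orientation): joint-space move of the TCP to a pose.
- ctrl.line_to(position, attitude=None, v=0.15, f_stop=None): straight line of the TCP; attitude=None keeps the orientation; v is the mean speed in m/s. With f_stop (N) it stops when the force on the tool has changed by that much, and returns True; else False.
- ctrl.move_joints(angles): joint-space move.
- ctrl.command_gripper(opening, grasp_force=None): opening from 0.0 (shut) to 1.0 (fully open); grasp_force is the grip in N (None keeps the last); returns when the fingers have stopped.
- ctrl.pause(seconds).
- solver.inverse_kinematics(position, orientation): joint angles nearest the present ones, or None.
- ctrl.read_state(): the state.
- viewer.camera(name): name is "side" or "top" or "wrist"; returns the picture (400x640x3 uint8, blue, green, red); there is no depth.
- viewer.camera_info(name): a dict with "fx", "fy", "cx", "cy" (pixels), "eye" and "rotation" of the camera in the world; the wrist camera has in their place "tool_from_camera" (4x4, takes a point from camera to tool coordinates, whose origin is the TCP and whose axes are the flange's). Camera axes: x right, y down, z forward; pixel columns grow to the right and rows downward; lengths in m; the calibration is good to about 2 mm. A picture is of the moment at which its call begins: read the wrist's pose just before it. camera_info takes no time and is no camera call.
A pose or a line that the arm cannot do raises ctrl.IKError and nothing moves.
- ctrl.sign_off(): hands the job in; it is judged then, once.
The state is a dict: "time_s": time; "joint_pos": joint angles; "joint_velocities": joint speeds; "tau": joint torques, N m; "tcp_pos": TCP position; "tcp_rot": TCP orientation; "force": force on the tool from outside, world axes, zero at the start; "torque": the same for the moment, N m; "gripper_width": opening from 0.0 (shut) to 1.0 (fully open); "grasp_force": force on a finger pad.
Only numpy, scipy, OpenCV 4.12 (cv2) and the standard library are available. Lean on these libraries where they do the work, as an engineer would, in place of code of your own. Each camera call takes 0.05 s, during which the arm holds its last target. There are 200 camera calls.

## Working session

There is one attempt and no reset: what is moved stays moved. The work goes in short steps, each a Python script; the robot and the scene stay as the last script left them, time stands still between calls to the robot, and variables do not carry over. Pictures are saved under pics/ and viewed, at most 10 in all, crops included, and the job is handed in when it is done.

```bash
mkdir -p pics; python3 - <<'E'
from bench import ctrl, solver, viewer
import cv2
for n in("side","top","wrist"):
    i=viewer.camera_info(n); print(n,i)
    cv2.imwrite(f"pics/{n}0.png",viewer.camera(n))
s=ctrl.read_state();print(s)
E
```

```text
side {'fx': 476.41197439139324, 'fy': 476.41197439139324, 'cx': 319.1912443038191, 'cy': 202.22624661073039, 'eye': array([ 0.52359891, -0.92847825,  1.01139642]), 'rotation': array([[ 0.99233329, -0.08723468,  0.08754861],
       [-0.12352595, -0.67713949,  0.72541261],
       [-0.00399852, -0.7306656 , -0.6827238 ]])}
top {'fx': 490.57077037184877, 'fy': 490.57077037184877, 'cx': 318.4123778491931, 'cy': 193.72012059370007, 'eye': array([0.507896  , 0.01960018, 1.84168738]), 'rotation': array([[-0.01201709, -0.99761668,  0.06794521],
       [-0.99992697,  0.01190206, -0.00209764],
       [ 0.00128395, -0.06796546, -0.99768685]])}
wrist {'fx': 302.8932029449449, 'fy': 302.8932029449449, 'cx': 318.45659526946974, 'cy': 200.6879081647093, 'tool_from_camera': array([[-5.16562802e-04, -9.60023082e-01, -2.79920374e-01,
         7.75040263e-02],
       [ 9.99999456e-01, -2.42384703e-04, -1.01410128e-03,
        -1.05455256e-03],
       [ 9.05712223e-04, -2.79920746e-01,  9.60022685e-01,
        -1.65820736e-01],
       [ 0.00000000e+00,  0.00000000e+00,  0.00000000e+00,
         1.00000000e+00]])}
{'time_s': 0.15, 'joint_pos': array([ 1.08318770e+00,  2.59203402e-01,  1.53577869e+00,  1.77388725e-05,
        1.34800996e+00, -2.02808789e-01]), 'joint_velocities': array([ 5.83271440e-04, -2.98728615e-03, -5.29350403e-03, -1.22047757e-03,
       -1.41092042e-03, -9.16968063e-06]), 'tau': array([ 1.12842768e-03, -4.37646890e+01, -2.84233600e+01,  7.18658371e-02,
        3.80598125e-02, -8.37675384e-05]), 'tcp_pos': array([0.15431725, 0.5274944 , 0.21801499]), 'tcp_rot': array([[-9.59716705e-01,  2.80968676e-01, -6.70922926e-04],
       [ 2.80969318e-01,  9.59715965e-01, -1.22820146e-03],
       [ 2.98809306e-04, -1.36723421e-03, -9.99999021e-01]]), 'force': array([-0.09886919,  0.05257492,  0.59784475]), 'torque': array([0.00700779, 0.03683908, 0.02227515]), 'grasp_force': 0.0, 'gripper_width': 0.9993305513666259}
```

View pics/top0.png

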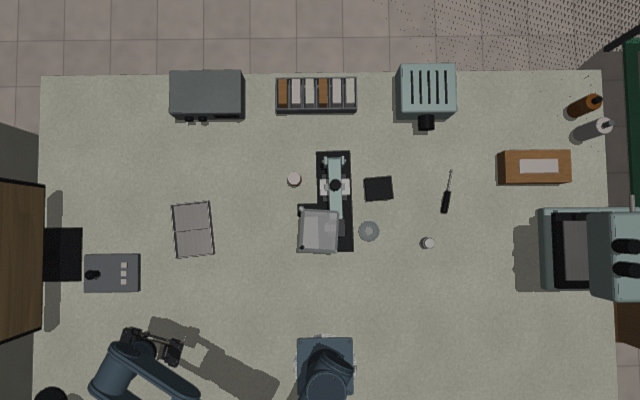

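View pics/side0.png

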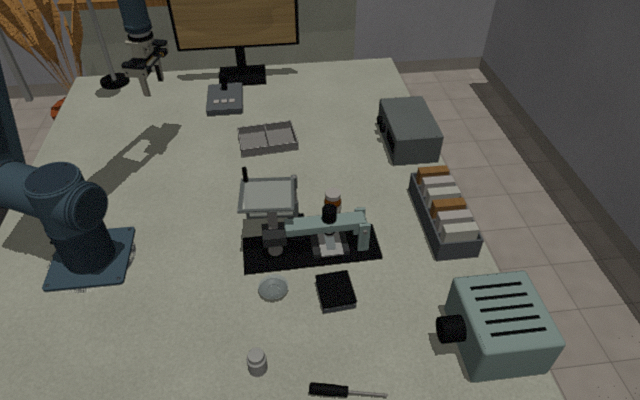

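The top view shows the dock at about cols 317-352, rows 151-251, with the door roof at about (320,230) on the left side (+y). The side view shows the handle post at about (244,173). I'll enlarge both.

```bash
cat > h.py <<'E'
import numpy as np, cv2
from bench import ctrl, solver, viewer
def ray(n,u,v,st=None):
    i=viewer.camera_info(n); d=np.array([(u-i["cx"])/i["fx"],(v-i["cy"])/i["fy"],1.])
    if "eye" in i: return np.array(i["eye"]), i["rotation"]@d
    T=i["tool_from_camera"]; R=np.array(st["tcp_rot"])
    return R@T[:3,3]+st["tcp_pos"], R@T[:3,:3]@d
def onz(n,u,v,z,st=None):
    e,d=ray(n,u,v,st); return e+d*(z-e[2])/d[2]
def proj(n,p,st=None):
    i=viewer.camera_info(n)
    if "eye" in i: c=i["rotation"].T@(np.array(p)-i["eye"])
    else:
        T=i["tool_from_camera"]; R=np.array(st["tcp_rot"])
        c=T[:3,:3].T@(R.T@(np.array(p)-st["tcp_pos"])-T[:3,3])
    return np.array([i["cx"]+i["fx"]*c[0]/c[2],i["cy"]+i["fy"]*c[1]/c[2]])
def cross(*rays):
    A=np.zeros((3,3));b=np.zeros(3)
    for e,d in rays:
        d=d/np.linalg.norm(d);M=np.eye(3)-np.outer(d,d);A+=M;b+=M@e
    return np.linalg.solve(A,b)
def down(yaw): # tool y (closing) at world angle yaw, z down
    y=np.array([np.cos(yaw),np.sin(yaw),0]);z=np.array([0,0,-1.]);return np.c_[np.cross(y,z),y,z]
E
python3 - <<'E'
from h import *
t=cv2.imread("pics/top0.png")[145:260,280:400];s=cv2.imread("pics/side0.png")[160:280,230:390]
a=cv2.resize(t,None,fx=5,fy=5,interpolation=2)[:, :600];b=cv2.resize(s,None,fx=5,fy=5,interpolation=2)
cv2.imwrite("pics/t5.png",a);cv2.imwrite("pics/s5.png",b)
for uv in [(317,151),(351,151),(353,251)]: print(onz("top",*uv,.012).round(3))
for r in "tr":pass
E
```

```text
[0.794 0.019 0.012]
[ 0.792 -0.109  0.012]
[ 0.418 -0.11   0.012]
```

View pics/t5.png

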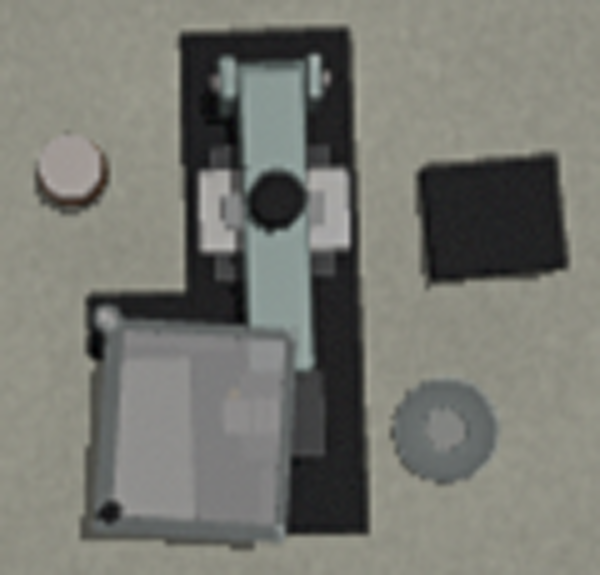

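View pics/s5.png

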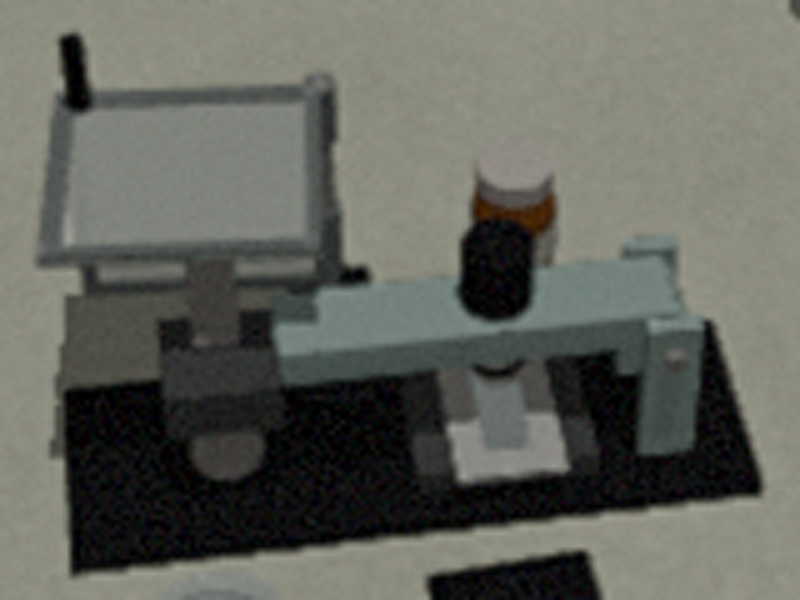

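The top crop shows the handle at crop (109,511), the hinge at (105,318), the barrel at (277,200) and the right plate edge running (368,533) to (349,28). In the side crop the handle top is at (70,38) and its foot at (78,105), and the fin is at (213,265..340).

```bash
python3 - <<'E'
from h import *
T=lambda u,v,z:onz("top",280+u/5,145+v/5,z)
S=lambda u,v,z:onz("side",230+u/5,160+v/5,z)
nr,fr,fl=T(368,533,.012),T(349,28,.012),T(182,33,.012)
print("corners",nr,fr,fl, np.linalg.norm(nr-fr),np.linalg.norm(fr-fl))
d=fr-nr; print("yaw edge",np.arctan2(d[1],d[0]))
b=T(277,200,.154);print("barrel",b, S(497,240,.154))
pl,pr=T(228,62,.112),T(315,60,.112);print("pillar",pl,pr)
print("handle top",T(109,511,.207),S(70,38,.218),S(78,103,.170), cross(ray("top",280+109/5,145+509/5),ray("side",230+70/5,160+38/5)))
print("hinge",T(106,318,.175),S(319,78,.175))
print("roof corners",T(118,322,.17),T(293,330,.17),T(286,537,.17),T(98,525,.17))
print("ball",S(228,440,.066))
E
```

```text
corners [ 0.41579366 -0.11215892  0.012     ] [ 0.7936415  -0.10424673  0.012     ] [0.79133432 0.02141219 0.012     ] 0.3779306647072416 0.12568010246444392
yaw edge 0.02093708901053769
barrel [ 0.65230683 -0.04295754  0.154     ] [ 0.65717405 -0.04270137  0.154     ]
pillar [ 0.75468749 -0.01111921  0.112     ] [ 0.75538736 -0.07294624  0.112     ]
handle top [0.44218638 0.07336786 0.207     ] [0.44447302 0.07321978 0.218     ] [0.44350054 0.07666686 0.17      ] [0.44421777 0.0730006  0.21817331]
hinge [0.5714222 0.0751911 0.175    ] [0.5751323  0.07497789 0.175     ]
roof corners [0.56878793 0.06720592 0.17      ] [ 0.56190773 -0.05199064  0.17      ] [ 0.4217236  -0.04516966  0.17      ] [0.43134872 0.08213126 0.17      ]
ball [ 0.50898825 -0.08471794  0.066     ]
```

```bash
python3 - <<'E'
from h import *
H=np.array([.5725,.0752]);P=np.array([.4436,.0733])
R=min((down(np.pi/4),down(-3*np.pi/4)),key=lambda R:abs(solver.inverse_kinematics(np.r_[P,.3],R)[5]))
print(solver.inverse_kinematics(np.r_[P,.3],R))
ctrl.reach(np.r_[P,.29],R); ctrl.command_gripper(.5)
print(ctrl.line_to(np.r_[P,.180],v=.12,f_stop=8), ctrl.read_state()["tcp_pos"])
ctrl.command_gripper(0,grasp_force=8)
s=ctrl.read_state();print(s["gripper_width"]*93,s["grasp_force"],s["force"],s["time_s"])
cv2.imwrite("pics/w1.png",viewer.camera("wrist"))
if 8<s["gripper_width"]*93<20:
    v=P-H;r=np.linalg.norm(v);a=np.arctan2(v[1],v[0])%(2*np.pi)
    for k in range(1,13):
        b=a-1.5*k/12
        hit=ctrl.line_to(np.r_[H+r*np.array([np.cos(b),np.sin(b)]),.180],v=.12,f_stop=25)
        if hit: print("hit",k,ctrl.read_state()["force"]);break
    s=ctrl.read_state();print(s["gripper_width"]*93,s["force"],s["tcp_pos"],s["time_s"])
    cv2.imwrite("pics/top2.png",viewer.camera("top"))
E
```

```text
[-8.52387191e-02  2.79435531e-02  1.61093503e+00 -4.44089210e-16
  1.50271407e+00 -8.70636882e-01]
False [0.44415211 0.07325451 0.18065361]
13.764573713417246 8.000339046120644 [-2.91841168  0.4468276   1.96657343] 4.6917
13.504111408386878 [ 1.40013073  1.17163723 -6.40854328] [0.56166184 0.2033565  0.18003244] 8.1417
```

```bash
python3 - <<'E'
from h import *
s=ctrl.read_state();p=np.array(s["tcp_pos"])
ctrl.command_gripper(.5); ctrl.line_to(p+[0,0,.12],v=.2)
R=down(np.pi/2+.021)
ctrl.reach([.47,-.0,.30],R); ctrl.pause(.2)
s=ctrl.read_state(); w=viewer.camera("wrist")
np.savez("st3.npz",tcp_rot=s["tcp_rot"],tcp_pos=s["tcp_pos"])
t=viewer.camera("top");d=viewer.camera("side");print(s["time_s"],s["joint_pos"])
cv2.imwrite("pics/w3.png",w)
cv2.imwrite("pics/ts3.png",np.hstack([cv2.resize(t[140:265,270:380],None,fx=3.5,fy=3.5,interpolation=2),cv2.resize(d[160:285,230:340],None,fx=3.5,fy=3.5,interpolation=2)]))
cv2.imwrite("pics/side3.png",d)
for z in(.101,.151):print(proj("wrist",[.503,-.01,z],s))
E
```

```text
10.975 [-2.36689798e-01  6.78150077e-02  1.56930339e+00  1.02190886e-04
  1.50496677e+00 -1.82925332e+00]
[310.63016755 203.94120332]
[309.47598776 217.11521502]
```

View pics/w3.png

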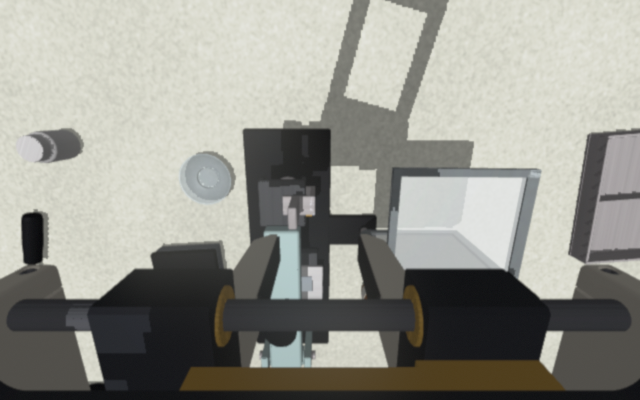

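View pics/ts3.png

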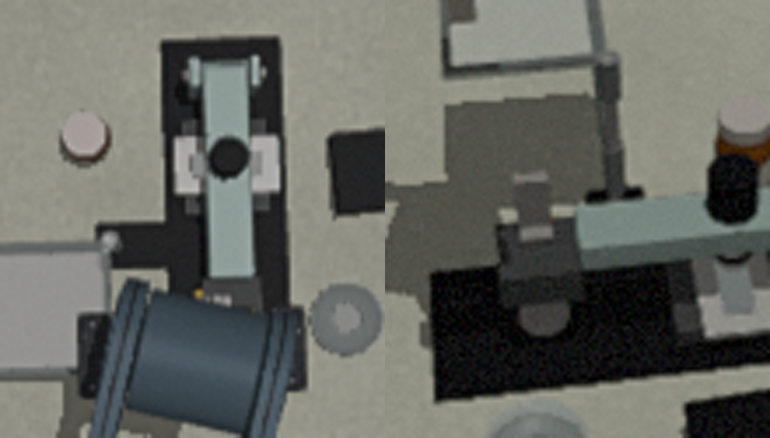

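Door is open in both views. The fin top is at about crop (531,178) in the side panel, and the fin sits near (292,213) in the wrist picture.

```bash
python3 - <<'E'
from h import *
w=cv2.imread("pics/w3.png")[160:250,240:360]; cv2.imwrite("pics/w3z.png",cv2.resize(w,None,fx=6,fy=6,interpolation=2))
print(onz("side",271.7,160+178/3.5,.151),onz("side",230+149/3.5,160+228/3.5,.101))
E
```

```text
[ 0.50757661 -0.03110026  0.151     ] [ 0.5061474 -0.0340077  0.101    ]
```

View pics/w3z.png

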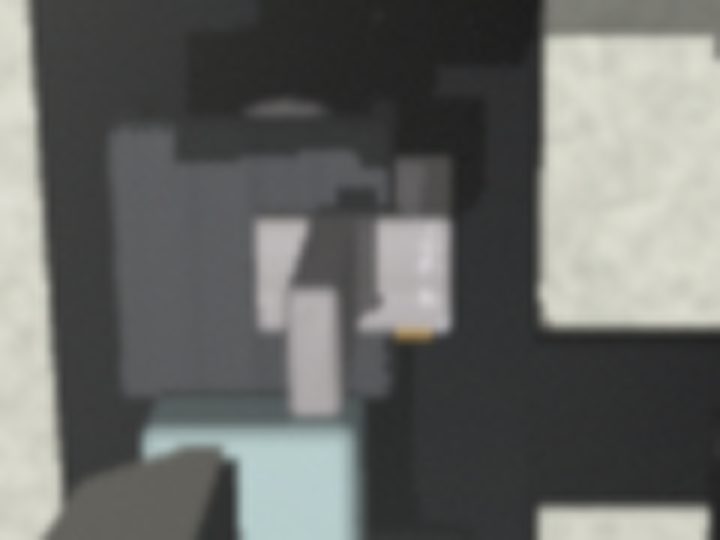

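The fin top is at crop (314,351), i.e. wrist pixel (292.4,218.5). It stands left of centre on its bright plate, at cols 255-450.

```bash
python3 - <<'E'
from h import *
s=dict(np.load("st3.npz"))
p=onz("wrist",240+314.5/6,160+351/6,.151,s);print(p,cross(ray("wrist",240+314.5/6,160+351/6,s),ray("side",271.7,160+178/3.5)))
for u in((255,272),(450,272)):print(onz("wrist",240+u[0]/6,160+u[1]/6,.101,s))
print(onz("wrist",240+288/6,160+351/6,.151,s),onz("wrist",240+341/6,160+351/6,.151,s))
E
```

```text
[ 0.50501487 -0.02874851  0.151     ] [ 0.50680221 -0.02875448  0.14827791]
[ 0.50558963 -0.04538877  0.101     ]
[ 0.50471328 -0.00447326  0.101     ]
[ 0.50511909 -0.03360812  0.151     ] [ 0.50491066 -0.02388898  0.151     ]
```

```bash
python3 - <<'E'
from h import *
yaw=.021; R=down(np.pi/2+yaw); ex=np.array([np.cos(yaw),np.sin(yaw),0]); ey=np.array([-np.sin(yaw),np.cos(yaw),0])
F=np.array([.5055,-.0288,.112])
ctrl.reach(F+[0,0,.1],R)
print(ctrl.line_to(F,v=.1,f_stop=8),ctrl.read_state()["tcp_pos"])
ctrl.command_gripper(0,grasp_force=45)
s=ctrl.read_state();print(s["gripper_width"]*93,s["grasp_force"],s["force"],s["time_s"])
assert 7<s["gripper_width"]*93<14
p=np.array(s["tcp_pos"])
print(ctrl.line_to(p+.013*ey,v=.04)); ctrl.pause(.3)
s2=ctrl.read_state();print("pulled",(s2["tcp_pos"]-p)@ey,s2["force"]-s["force"],s2["gripper_width"]*93)
E
```

```text
False [ 0.50606491 -0.02891666  0.11270089]
9.6193576855163 45.00023066997528 [0.5371564  3.7709948  1.99677031] 13.4333
False
pulled 0.010518308826025677 [ -1.90586001 -12.81722669  -3.36300351] 9.915937571754744
```

```bash
python3 - <<'E'
from h import *
yaw=.021; ex=np.array([np.cos(yaw),np.sin(yaw),0]); ey=np.array([-np.sin(yaw),np.cos(yaw),0]);ez=np.array([0,0,1.])
R=down(np.pi/2+yaw)
s=ctrl.read_state(); c=np.array([.506,-.0288,.112])+.0155*ey
ctrl.line_to(c,v=.03); s=ctrl.read_state();print("y force",s["force"],s["tcp_pos"])
h=np.array([.5045,-.0457,.0])+.24*ex+.09*ez
v=c-h; B=np.c_[ex,ey,ez]; ok=True
for th in np.linspace(.03,.331,10):
    k,q=np.cos(th),np.sin(th); M=B@np.array([[k,0,q],[0,1,0],[-q,0,k]])@B.T
    if ctrl.line_to(h+M@v,attitude=M@R,v=.05,f_stop=30): print("stop",th);ok=False;break
    s=ctrl.read_state()
    print(round(th,3),s["force"].round(1),(s["gripper_width"]*93).round(2),s["tcp_pos"].round(4))
ctrl.pause(.5);s=ctrl.read_state();print(s["force"],s["grasp_force"],s["time_s"])
d=viewer.camera("side");t=viewer.camera("top")
cv2.imwrite("pics/fin.png",np.hstack([cv2.resize(t[140:265,250:370],None,fx=3.3,fy=3.3),cv2.resize(d[140:265,230:350],None,fx=3.3,fy=3.3)]))
E
```

```text
y force [-2.3056724  -9.04536304  0.36674249] [ 0.50535123 -0.0158789   0.1120062 ]Traceback (most recent call last):
  File "<stdin>", line 12, in <module>
AttributeError: 'float' object has no attribute 'round'
```

```bash
python3 - <<'E'
from h import *
yaw=.021; ex=np.array([np.cos(yaw),np.sin(yaw),0]); ey=np.array([-np.sin(yaw),np.cos(yaw),0]);ez=np.array([0,0,1.])
R=down(np.pi/2+yaw)
c=np.array([.506,-.0288,.112])+.0155*ey
h=np.array([.5045,-.0457,.0])+.24*ex+.09*ez
v=c-h; B=np.c_[ex,ey,ez]
s=ctrl.read_state();print(s["force"],s["tcp_pos"],s["gripper_width"]*93)
for th in np.linspace(.06,.331,9):
    k,q=np.cos(th),np.sin(th); M=B@np.array([[k,0,q],[0,1,0],[-q,0,k]])@B.T
    if ctrl.line_to(h+M@v,attitude=M@R,v=.05,f_stop=30): print("stop",th);break
    s=ctrl.read_state()
    print(round(th,3),s["force"].round(1),s["gripper_width"]*93,s["tcp_pos"].round(4))
ctrl.pause(.5);s=ctrl.read_state();print(s["force"],s["grasp_force"],s["time_s"])
d=viewer.camera("side");t=viewer.camera("top")
cv2.imwrite("pics/fin.png",np.hstack([cv2.resize(t[140:265,250:370],None,fx=3.3,fy=3.3),cv2.resize(d[140:265,230:350],None,fx=3.3,fy=3.3)]))
E
```

```text
[-1.89808373 -9.86675346 -2.31926638] [ 0.50606458 -0.0160403   0.1188675 ] 9.526753038840985
0.06 [-2.6 -9.7 -1.3] 9.87893811542577 [ 0.507  -0.0161  0.1259]
0.094 [ -2.4 -10.6  -0.8] 9.720771079883642 [ 0.5083 -0.0161  0.1338]
0.128 [ -2.9 -10.3  -3.1] 9.745961747468499 [ 0.5099 -0.0162  0.1417]
0.162 [-3.1 -8.6 -1.8] 9.864673995277887 [ 0.5118 -0.0162  0.1496]
0.196 [ -3.1 -10.1  -1.6] 9.706511673247913 [ 0.5139 -0.0162  0.1574]
0.229 [ -2.9 -10.4  -1. ] 9.89640817867808 [ 0.5163 -0.0162  0.1652]
0.263 [-3.2 -9.8 -1.1] 10.008671562767375 [ 0.5189 -0.0161  0.1728]
0.297 [-4.3 -9.9  0.3] 9.776750414225356 [ 0.5219 -0.0161  0.1804]
0.331 [ -3.3 -10.4   0.5] 9.907105761785596 [ 0.5251 -0.0161  0.188 ]
[-3.72616571 -9.79424485 -0.3480888 ] 45.00115156173706 18.025
```

View pics/fin.png

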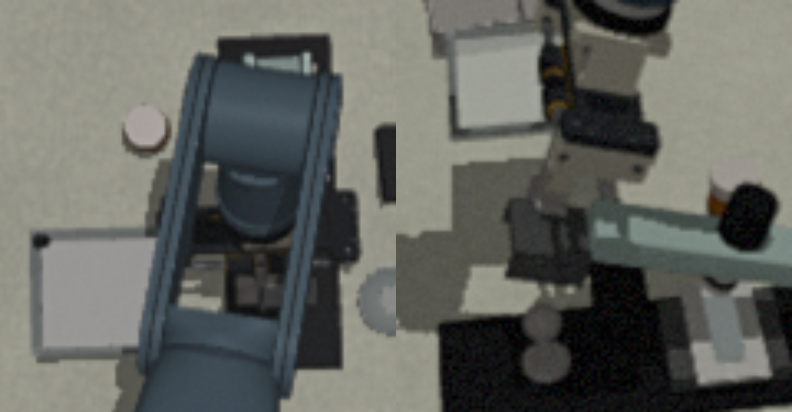

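The side view shows the coupler at about (548,240) clear above the exposed ball stud at (543,340). The arm is pitched up in the gripper and the door is still wide open.

```bash
python3 -c "
from bench import ctrl
print(ctrl.sign_off())"
```

```text
the job is handed in; nothing more can be done
None
```

I opened the guard door to about a right angle, pulled the latch and lifted the camera arm off the ball. I handed the job in at about 18 s with the gripper still holding the arm by the latch fin, the coupler about 8 cm up by commanded motion, and no verdict returned.

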